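Gauge two compass bushings and sort them by fit

TASK

Try both bronze bushings, one after the other, on the level steel gauge pin: slide the bushing along the pin until it sits fully home against the upright or will go no farther, without forcing it. The bushing that goes fully home belongs in the round cork-lined brass cap, the one that stops on the tip in the square steel tray; lay the first in its dish before you pick up the second. Lay them down rather than drop them, and leave the compass, the steel square and the bronze capsule ring where they are.

Things in the scene. Friction and masses are not known exactly. Their poses are not given: they have to be found in the camera images.
- bushing_a: Plain bronze bushing (tube) (bushing a): outer diameter 30 mm, length 34 mm. Origin at its centre, x along its bore. Starts lying level on a fixed grey rest (44 x 24 mm, 16 mm high, narrower than the bushing), axis about 29 mm above the table. The two look the same outside; one bore is 18 mm and passes over the pin, the other is 12 mm and does not. The gauge shows which. 0.1 to 0.25 kg.
- bushing_b: Plain bronze bushing (tube) (bushing b): outer diameter 30 mm, length 34 mm. Origin at its centre, x along its bore. Starts lying level on a fixed grey rest (44 x 24 mm, 16 mm high, narrower than the bushing), axis about 29 mm above the table. The two look the same outside; one bore is 18 mm and passes over the pin, the other is 12 mm and does not. The gauge shows which. 0.1 to 0.25 kg.
- gauge: Fixed gauge stand. Origin on the table under the upright's front face; x from the pin's tip to the upright, z up. Aluminium upright: x 0 to 26 mm, 44 mm wide, 92 mm high. Dark foot plate: x -25 to 65 mm, 80 mm wide, 12 mm high. The level steel pin stands out of the upright's face along -x, axis 75 mm above the table: 15 mm diameter for 36 mm, then a 10 mm taper to 5 mm at the tip.
- gauge_home (a point): Point on the pin's axis 17 mm out from the upright's face, 75 mm above the table: the centre of a bushing that sits fully home is here. x along the pin towards the upright.
- pin_tip (a point): Centre of the pin's tip, on its axis, 46 mm out from the upright's face, 75 mm above the table. x along the pin towards the upright. A bushing that does not fit stops when its leading end is about 4 to 7 mm past this point.
- cap_in (a point): Centre of the cork floor of the round brass cap, a fixed shallow dish: outer diameter 110 mm, inner diameter 102 mm, rim 16 mm above the table, cork floor 6 mm above the table.
- tray_in (a point): Centre of the floor of the square steel tray, a fixed shallow dish: 110 mm by 110 mm outside, 102 mm by 102 mm inside, rim 16 mm above the table, floor 4 mm above the table; x and y along its sides.
- compass: White plastic baseplate compass, 100 mm (x) by 56 mm, 14 mm high; origin at the centre of its underside. To be left alone.
- square: Small steel square, legs 75 mm and 55 mm, 8 mm high; origin near the middle of its extent, on the table. To be left alone.
- capsule_ring: Bronze capsule ring, 54 mm across, 10 mm high, lying flat; origin at the centre of its underside. To be left alone.
Not all that is in view belongs to the job. What is shaped like the bushing_b but green or purple is not meant.

How it is judged (in metres and radians):
On the way, in this order (a step that is already met when the one before it is completed fails the run):
1. with the other still on its rest, one bushing tried on the pin: the fitting one home (centre within 4.5 mm of gauge_home) or the tight one 2 mm or more over the tip (centre within 15 mm of pin_tip) (((distance between bushing_a and gauge_home below 0.0045 m and distance of bushing_b from where it was at the start of the episode below 0.01 m) or (distance between bushing_b and pin_tip below 0.015 m and distance of bushing_a from where it was at the start of the episode below 0.01 m))), for 0.1 s.
2. the first bushing lies in its own dish and the second has been tried on the pin in the same way (((distance between bushing_a and gauge_home below 0.0045 m and (x of bushing_b in the frame of tray_in between -0.042 and 0.042 m and y of bushing_b in the frame of tray_in between -0.042 and 0.042 m and z of bushing_b in the frame of tray_in between 0.008 and 0.021 m and linear speed of bushing_b below 0.03 m/s)) or (distance between bushing_b and pin_tip below 0.015 m and (horizontal distance between bushing_a and cap_in below 0.042 m and z of bushing_a in the frame of cap_in between 0.008 and 0.021 m and linear speed of bushing_a below 0.03 m/s)))), for 0.1 s.
At the end, for the whole second after the job is handed in: The bushing that goes home on the pin is at rest in the round brass cap, the other in the square steel tray, each on the dish's floor, lying or standing (centre within 42 mm of the middle, in the tray along each side, and 8 to 21 mm above the floor; under 0.03 m/s) (horizontal distance between bushing_a and cap_in below 0.042 m and z of bushing_a in the frame of cap_in between 0.008 and 0.021 m and linear speed of each of bushing_a, bushing_b below 0.03 m/s and x of bushing_b in the frame of tray_in between -0.042 and 0.042 m and y of bushing_b in the frame of tray_in between -0.042 and 0.042 m and z of bushing_b in the frame of tray_in between 0.008 and 0.021 m); the robot touches nothing.
It fails at once if a bystander (compass, square or capsule ring) was moved more than 20 mm (distance of any of compass, square, capsule_ring from where it was at the start of the episode above 0.02 m).
It fails at once if a bushing was forced against the gauge with more than 60 N (contact force between any of bushing_a, bushing_b and gauge above 60 N).
It fails at once if a bushing fell: it moved faster than 0.8 m/s while out of the fingers ((linear speed of bushing_a above 0.8 m/s and contact force between bushing_a and the fingers below 0.05 N) or (linear speed of bushing_b above 0.8 m/s and contact force between bushing_b and the fingers below 0.05 N)).
It also fails if it takes over 72 s, if anything falls off the work surface, if the arm or the gripper's body presses on something with over 40 N, if the wrist force passes 120 N, or if a joint passes its speed limit or range.

ROBOT

A 6-joint arm with a two-finger parallel gripper is mounted at the origin on the work surface. World frame = base frame: x ahead of the robot, y to its left, z up, the work surface at z = 0. Lengths are in mm, angles in rad, forces in N, time in s.
With the tool pointing down it reaches from about 400 to 925 mm from the base axis. Payload 12.5 kg.
Tool frame: the origin (TCP) lies at the very end of the fingers, on their centre line; the grasp point (between the pads) lies behind it (env.grip_depth is the z of the grasp point in the tool frame, in mm); z points along the fingers, y is the line along which they close (so a half turn about z gives the same grasp; the last joint's range is limited). The gripper opens to 95 mm and grips with 3 to 60 N. Pads are 20 mm wide; open, the fingers measure 119 mm over their backs; the gripper's body (75 mm by 180 mm) begins 59 mm behind the grasp point.
Start: joints at [1.19, 0.491, 1.559, -0, 1.092, -0.106], TCP at [169.579, 601.573, 214.661] pointing down, gripper open.
Joint ranges: [-3.1, 3.1], [-0.84, 2.19], [0.05, 2.79], [-1.13, 4.28], [0.06, 2.93], [-2.69, 2.69]. Speed limits (rad/s): [2.22, 2.22, 2.79, 3.14, 3.14, 3.14].

INTERFACE

Orientations are given as [roll, pitch, yaw] about the fixed x, y, z axes, in that order (R = Rz(yaw) Ry(pitch) Rx(roll)).
In Python, from cell import env, optics gives the robot as it stands.
- The arm moves only by the tool step_arm, never from a script. Its argument "moves" is a list of rows, each an object of numbers: "tx", "ty", "tz": the shift along the tool's x, y, z in mm; "roll": the turn about the tool's z in rad. In form: [{"tx": .., "ty": .., "tz": .., "roll": ..}, ...]. A call has 1 to 12 rows; each row is the pose to reach, as a shift and turn from the pose commanded when the call began, along the tool's axes at that moment; what a row does not reach only later rows make up. A row lasts 1/12 s, in which the tool goes at most 41.7 mm and 7.16 degrees, less where a joint would pass 70% of its speed; a pose out of reach is approached as far as the arm can. A call with a gripper value outside its range is refused whole. "grip" is the finger opening in mm, from 0 to 95.1, set as the call begins (left out, the last holds). The fingers move at their own pace and stop on an object; the grip force is fixed at half the most. Time passes only in rows, so rows that repeat a pose let the fingers close. It gives the time, the measured TCP pose, the force, the opening and the grip force at its end, in the units of the state.
- env.state(): the state, without advancing time (a new reading comes with each control period).
- optics.read_camera(name): name is "scene" or "side" or "wrist"; returns a dict with "pixels" (480x640x3 uint8, blue, green, red), "mtx" (3x3 intrinsics, pixels), "view" (4x4, takes a point from world to camera coordinates). Camera axes: x right, y down, z forward; pixel columns grow to the right and rows downward; lengths in mm; the calibration is good to about 2 mm. The wrist camera is an equidistant fisheye: a pixel r from the principal point sees the ray r / f radians off the axis. A picture is of the moment at which its call begins. There is no depth.
- env.job_done(): hands the job in; it is judged then, once.
The state is a dict: "t": time; "joints": joint angles; "qvel": joint speeds; "tau": joint torques, N m; "eef_pos": TCP position; "tcp_rot": TCP orientation; "ft_force": force on the tool from outside, world axes, zero at the start; "moment": the same for the moment, N m; "opening": opening from 0.0 (shut) to 1.0 (fully open); "grip_force": force on a finger pad.
Only numpy, scipy, OpenCV 4.12 (cv2) and the standard library are available. Lean on these libraries where they do the work, as an engineer would, in place of code of your own. Each camera call takes 0.05 s, during which the arm holds its last target. There are 200 camera calls.

## Working session

There is one attempt and no reset: what is moved stays moved. The work goes in short steps, Python scripts to look and compute and a tool call to move; the robot and the scene stay as the last step left them, time stands still between calls to the robot, and variables do not carry over. Pictures are saved under pics/ and viewed, at most 10 in all, crops included, and the job is handed in when it is done.

Besides the shell and the picture viewer there is one more tool, called after "Request:" as a command line: name --argument value ..., lists and objects as JSON in quotes. step_arm: Moves the arm, as the interface text tells. Its arguments: {"type":"object","properties":{"moves":{"type":"array"},"grip":{"type":"number"}},"required":["moves"]}

```bash
mkdir -p pics; ls; python3 - <<'E'
from cell import env, optics
import cv2,pickle,numpy as np
d={}
for n in ["scene","side","wrist"]:
    c=optics.read_camera(n); d[n]=c; cv2.imwrite(f"pics/{n}0.png",np.array(c["pixels"]))
    print(n,np.round(c["mtx"],1).tolist(),np.round(c["view"],3).tolist())
pickle.dump(d,open("cams0.pkl","wb"))
print(env.state(), env.grip_depth)
E
```

```text
pics
scene [[514.3, 0.0, 322.8], [0.0, 514.3, 247.8], [0.0, 0.0, 1.0]] [[-0.446, 0.895, 0.016, 255.909], [0.735, 0.377, -0.564, -391.828], [-0.51, -0.24, -0.826, 1318.166], [0.0, 0.0, 0.0, 1.0]]
side [[582.8, 0.0, 318.7], [0.0, 582.8, 244.4], [0.0, 0.0, 1.0]] [[0.993, -0.115, 0.015, -596.215], [-0.055, -0.581, -0.812, 123.272], [0.102, 0.805, -0.584, 1046.431], [0.0, 0.0, 0.0, 1.0]]
wrist [[371.6, 0.0, 317.1], [0.0, 371.6, 235.8], [0.0, 0.0, 1.0]] [[0.272, 0.962, -0.001, -625.302], [0.92, -0.259, 0.294, -33.448], [0.283, -0.081, -0.956, 392.612], [0.0, 0.0, 0.0, 1.0]]
{'t': 0.15, 'joints': array([ 1.19037916e+00,  4.91400904e-01,  1.55930271e+00,  1.45393049e-05,
        1.09167798e+00, -1.05594134e-01]), 'qvel': array([ 6.44612526e-04,  3.31790565e-04, -1.24062933e-03,  6.03223343e-04,
       -4.39141253e-05,  8.42750485e-04]), 'tau': array([ 1.67808354e-03, -6.12892342e+01, -2.58274180e+01,  6.93059759e-02,
        4.72953112e-02, -2.95304380e-05]), 'eef_pos': array([169.51903606, 601.3974728 , 214.21085345]), 'tcp_rot': array([-3.14080947e+00, -9.59778164e-05,  2.86676288e+00]), 'ft_force': array([-0.54312103,  0.26793493, -0.6667368 ]), 'moment': array([-0.03975315,  0.00045738, -0.03267447]), 'grip_force': 0.0, 'opening': 1.0005866051714967} -18.8
```

View pics/scene0.png

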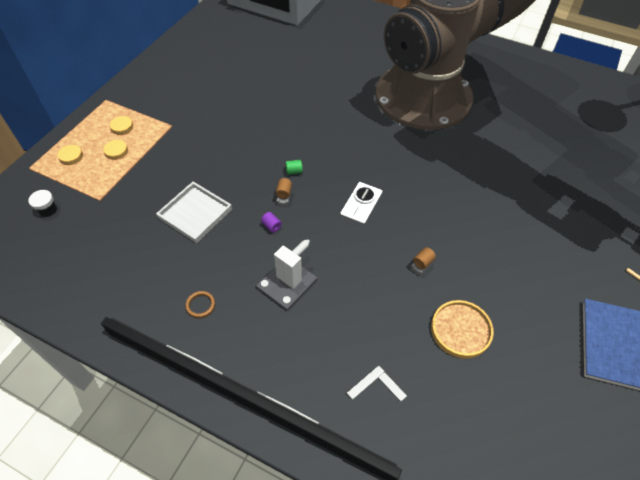

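View pics/side0.png

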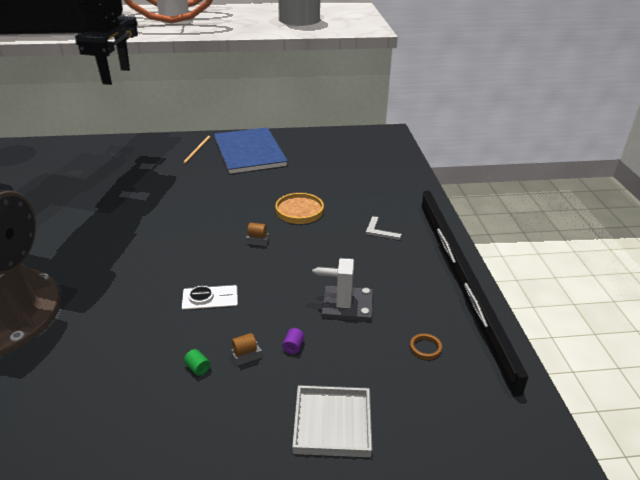

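The scene view shows bronze bushings at (284,188) and (424,260), the gauge at (290,265), the tray at (194,211) and the cap at (462,328). In the side view they are at (245,347), (258,233), (345,285), (333,420) and (300,208). Next I'll enlarge crops of these.

```bash
python3 - <<'E'
import cv2,pickle,numpy as np
d=pickle.load(open("cams0.pkl","rb"))
def crop(n,u,v,w,h,s):
    im=np.ascontiguousarray(d[n]["pixels"])[v:v+h,u:u+w]
    o=cv2.resize(im,None,fx=s,fy=s,interpolation=cv2.INTER_CUBIC)
    for k in range(-(-u//10)*10,u+w,10):
        cv2.line(o,((k-u)*s,0),((k-u)*s,6),(0,255,255),1)
        cv2.putText(o,str(k),((k-u)*s+2,14),0,.35,(0,255,255),1)
    for k in range(-(-v//10)*10,v+h,10):
        cv2.line(o,(0,(k-v)*s),(6,(k-v)*s),(0,255,255),1)
        cv2.putText(o,str(k),(8,(k-v)*s+4),0,.35,(0,255,255),1)
    return o
A=np.vstack([np.hstack([crop("scene",264,170,40,40,10)[:300],crop("scene",404,240,40,40,10)[:300]]),
 np.hstack([crop("side",225,330,40,30,10),crop("side",238,217,40,30,10)])])
cv2.imwrite("pics/a.png",A)
B=np.hstack([crop("scene",250,232,80,80,5),crop("side",305,250,80,80,5)]);cv2.imwrite("pics/b.png",B)
E
```

```text
(no output)
```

View pics/a.png

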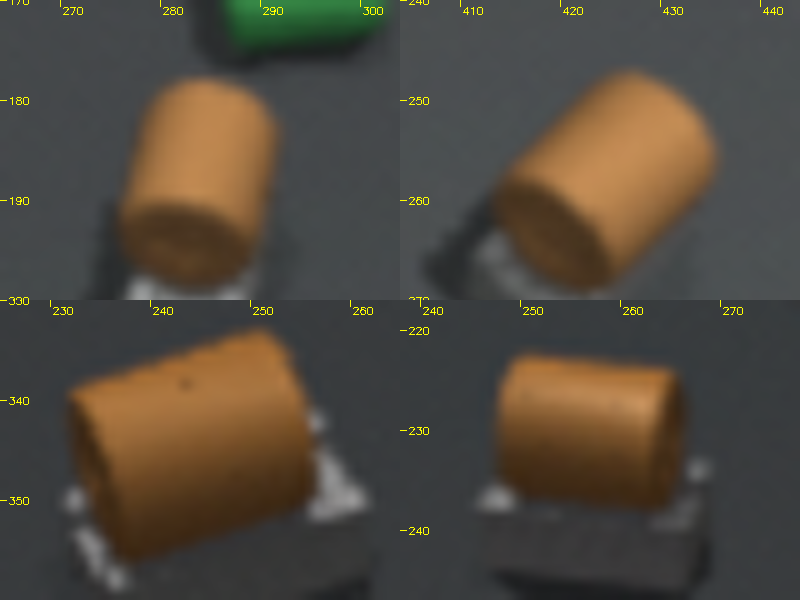

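View pics/b.png

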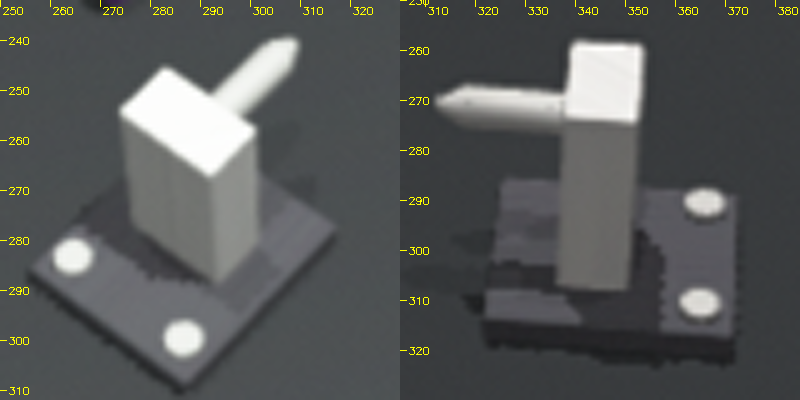

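Crop readings: the upright's top corners in the scene view are (283,245.4), (301.4,258), (292,267.6) and (274,254), with the pin tip at (309.2,240.4). In the side view they are (338,273.6), (339,258), (353.8,259) and (352.4,274.4), with the tip at (312.2,270.6). I'll fit poses from both views, using silhouettes for the bushings.

```bash
cat > h.py <<'E'
import cv2,pickle,numpy as np
from scipy.optimize import least_squares, minimize
def proj(c,P):
    q=np.atleast_2d(P)@np.array(c["view"])[:3,:3].T+np.array(c["view"])[:3,3]
    q=q@np.array(c["mtx"]).T; return q[:,:2]/q[:,2:]
def place(p,yaw,P):
    k,s=np.cos(yaw),np.sin(yaw); return np.asarray(P)@np.array([[k,-s,0],[s,k,0],[0,0,1]]).T+p
t=np.linspace(0,2*np.pi,40,endpoint=False)
CYL=np.array([[x,15*np.cos(a),15*np.sin(a)] for x in(-17,17) for a in t])
DISK=np.array([[55*np.cos(a),55*np.sin(a),16] for a in t])
SQ=np.array([[a,b,16] for a in(-55,55) for b in(-55,55)])
def mask(c,u,v,r,kind):
    im=np.ascontiguousarray(c["pixels"]); h=cv2.cvtColor(im,cv2.COLOR_BGR2HSV)
    if kind=="b": m=cv2.inRange(h,(3,90,35),(22,255,255))
    if kind=="cap": m=cv2.inRange(h,(5,70,50),(32,255,255))
    if kind=="tray": m=cv2.inRange(h,(0,0,95),(180,60,255))
    w=np.zeros_like(m); w[v-r:v+r,u-r:u+r]=255; m&=w
    n,l,s,_=cv2.connectedComponentsWithStats(m); k=1+np.argmax(s[1:,4]); m=np.uint8(l==k)
    cs,_=cv2.findContours(m,0,1); hull=cv2.convexHull(max(cs,key=len)); return hull.reshape(-1,2).astype(float)
def supp(h,n=36,pad=0):
    a=np.linspace(0,2*np.pi,n,endpoint=False); D=np.c_[np.cos(a),np.sin(a)]
    return (h@D.T).max(0)+pad*(abs(D).sum(1))
def fit(cams,hulls,shape,x0,zfree=False):
    S={n:supp(hulls[n],pad=.0) +.4 for n in hulls}
    f=lambda q:np.concatenate([supp(proj(cams[n],place([q[0],q[1],q[3] if zfree else x0[3]],q[2],shape)))-S[n] for n in hulls])
    x=np.array(x0 if zfree else x0[:3],float)
    r=least_squares(f,x,x_scale=[10,10,.2]+[10]*zfree,loss="soft_l1"); return r.x,np.sqrt(np.mean(r.fun**2))
E
python3 - <<'E'
from h import *
d=pickle.load(open("cams0.pkl","rb")); cams={n:d[n] for n in("scene","side")}
def backproj(c,u,v,z):
    V=np.array(c["view"]);R,T=V[:3,:3],V[:3,3]; r=R.T@np.linalg.inv(np.array(c["mtx"]))@[u,v,1]; o=-R.T@T; return o+r*(z-o[2])/r[2]
G=np.array([[0,-22,92],[0,22,92],[26,22,92],[26,-22,92],[-46,0,75.]])
U={"scene":[(283,245.4),(301.4,258),(292,267.6),(274,254),(309.2,240.4)],"side":[(338,273.6),(339,258),(353.8,259),(352.4,274.4),(312.2,270.6)]}
p0=backproj(cams["side"],340,300,0)
for ns in (["scene"],["side"],["scene","side"]):
    f=lambda q:np.concatenate([(proj(cams[n],place([q[0],q[1],0],q[2],G))-U[n]).ravel() for n in ns])
    r=least_squares(f,[p0[0],p0[1],0],x_scale=[10,10,.1]); print("gauge",ns,r.x.round(3),r.fun.round(1).reshape(-1,2).tolist())
for nm,kind,shape,z,us,ud,rr in [("B1","b",CYL,29,(284,188),(245,347),18),("B2","b",CYL,29,(424,260),(258,233),18),("cap","cap",DISK,0,(462,328),(300,208),40),("tray","tray",SQ,0,(194,211),(333,420),45)]:
    H={"scene":mask(cams["scene"],*us,rr,kind),"side":mask(cams["side"],*ud,rr,kind)}
    p=backproj(cams["side"],*ud,z+(16 if kind!="b" else 0))
    for y0 in ((0,.8,-.8) if kind=="b" else (0,)):
        x,e=fit(cams,H,shape,[p[0],p[1],y0,z]); print(nm,x.round(3),"rms",e.round(2), end=" ")
        x,e=fit(cams,H,shape,[*x,z],True); print("zfree",x.round(3),e.round(2))
    for n in H:
        x,e=fit(cams,{n:H[n]},shape,[*x[:3],z]); print("   ",n,x.round(3),e.round(2))
E
```

```text
gauge ['scene'] [ 6.30278e+02 -3.45660e+01 -2.22000e-01] [[0.3, -0.4], [0.3, -0.0], [0.1, -0.2], [-0.3, 0.1], [-0.3, 0.5]]
gauge ['side'] [ 6.29105e+02 -3.94070e+01 -2.14000e-01] [[-0.5, -0.4], [0.3, -0.0], [-0.0, 0.0], [0.1, -0.1], [0.1, 0.5]]
gauge ['scene', 'side'] [ 6.29696e+02 -3.60910e+01 -2.18000e-01] [[-0.3, -0.9], [-0.3, -0.6], [-0.4, -0.8], [-0.9, -0.4], [-1.0, -0.1], [-0.5, -1.6], [0.4, -1.2], [0.1, -1.1], [0.1, -1.3], [0.3, -0.7]]
B1 [ 4.58771e+02 -1.51580e+02  3.25000e-01] rms 0.54 zfree [ 4.58725e+02 -1.51497e+02  3.25000e-01  2.87190e+01] 0.54
B1 [ 4.58771e+02 -1.51580e+02  3.25000e-01] rms 0.54 zfree [ 4.58725e+02 -1.51497e+02  3.25000e-01  2.87190e+01] 0.54
B1 [ 458.802 -151.539   -0.789] rms 1.86 zfree [ 458.761 -151.474   -0.789   28.782] 1.86
    scene [ 458.861 -151.624   -0.784] 1.58
    side [ 458.709 -151.326   -0.795] 2.11
B2 [ 4.89722e+02  1.78396e+02 -2.78000e-01] rms 0.38 zfree [ 4.89755e+02  1.78369e+02 -2.78000e-01  2.91010e+01] 0.38
B2 [ 4.89722e+02  1.78396e+02 -2.78000e-01] rms 0.38 zfree [ 4.89755e+02  1.78369e+02 -2.78000e-01  2.91010e+01] 0.38
B2 [ 4.89722e+02  1.78396e+02 -2.78000e-01] rms 0.38 zfree [ 4.89755e+02  1.78369e+02 -2.78000e-01  2.91010e+01] 0.38
    scene [ 4.89976e+02  1.78259e+02 -2.92000e-01] 0.33
    side [ 4.89520e+02  1.78936e+02 -2.41000e-01] 0.37
cap [5.90607e+02 2.90862e+02 3.44000e-01] rms 2.76 zfree [589.994 291.254   0.658  -3.72 ] 2.44
    scene [ 5.94587e+02  2.91070e+02 -1.42000e-01] 1.75
    side [586.889 273.305   2.871] 2.58
tray [ 5.85718e+02 -2.97941e+02 -1.57000e-01] rms 1.7 zfree [ 5.85965e+02 -2.96903e+02 -1.57000e-01 -2.20500e+00] 1.45
    scene [ 5.89498e+02 -2.92739e+02 -1.66000e-01] 1.72
    side [ 5.85598e+02 -2.98831e+02 -1.56000e-01] 0.48
```

```bash
cat >> h.py <<'E'
def delta(st,x,y,z,yaw):
    from scipy.spatial.transform import Rotation as Ro
    R=Ro.from_euler("xyz",st["tcp_rot"]).as_matrix(); d=R.T@(np.array([x,y,z])-st["eef_pos"])
    w=(yaw-st["tcp_rot"][2]+np.pi/2)%np.pi-np.pi/2
    return dict(zip(("tx","ty","tz","roll"),[*d.round(1),round(-w,3)]))
E
python3 - <<'E'
from h import *
from cell import env
d=pickle.load(open("cams0.pkl","rb")); cams={n:d[n] for n in("scene","side")}
G=np.array([[0,-22,92],[0,22,92],[26,22,92],[26,-22,92],[-46,0,75.]])
U={"scene":[(283,245.4),(301.4,258),(292,267.6),(274,254),(309.2,240.4)],"side":[(338,273.6),(339,258),(353.8,259),(352.4,274.4),(312.2,270.6)]}
for ns in (["scene"],["side"],["scene","side"]):
  for zf in (0,1):
    f=lambda q:np.concatenate([(proj(cams[n],place([q[0],q[1],q[3]*zf],q[2],G))-(np.array(U[n])-.45)).ravel() for n in ns])
    r=least_squares(f,[630,-36,-.2,0],x_scale=[10,10,.1,10]); print("gauge",ns,r.x.round(3),r.cost.round(2))
print(delta(env.state(),489.7,178.4,80,-.278),delta(env.state(),489.7,178.4,17,-.278))
E
```

```text
gauge ['scene'] [ 6.29788e+02 -3.57580e+01 -2.22000e-01  0.00000e+00] 0.4
gauge ['scene'] [ 6.31437e+02 -3.47490e+01 -2.22000e-01  2.89100e+00] 0.39
gauge ['side'] [ 6.28499e+02 -3.80570e+01 -2.14000e-01  0.00000e+00] 0.42
gauge ['side'] [ 6.28148e+02 -4.00910e+01 -2.14000e-01  1.60800e+00] 0.41
gauge ['scene', 'side'] [ 6.2909e+02 -3.6503e+01 -2.1800e-01  0.0000e+00] 2.28
gauge ['scene', 'side'] [ 6.28877e+02 -3.62580e+01 -2.18000e-01 -1.45100e+00] 0.87
{'tx': np.float64(-423.0), 'ty': np.float64(-320.1), 'tz': np.float64(134.4), 'roll': np.float64(0.003)} {'tx': np.float64(-423.0), 'ty': np.float64(-320.1), 'tz': np.float64(197.4), 'roll': np.float64(0.003)}
```

Request:
step_arm --moves '[{"tx": -212, "ty": -160, "tz": 40}, {"tx": -212, "ty": -160, "tz": 40}, {"tx": -212, "ty": -160, "tz": 40}, {"tx": -212, "ty": -160, "tz": 40}, {"tx": -212, "ty": -160, "tz": 40}, {"tx": -212, "ty": -160, "tz": 40}, {"tx": -212, "ty": -160, "tz": 40}, {"tx": -423, "ty": -320, "tz": 100}, {"tx": -423, "ty": -320, "tz": 100}, {"tx": -423, "ty": -320, "tz": 100}, {"tx": -423, "ty": -320, "tz": 100}, {"tx": -423, "ty": -320, "tz": 100}]' --grip 55

```text
validation failed for argument at $.mo...
```

Request:
step_arm --moves '[{"tx": 0, "ty": 0, "tz": 0}, {"tx": 0, "ty": 0, "tz": 0}, {"tx": 0, "ty": 0, "tz": 0}]'

```text
validation failed for argument at $.mo...
```

```bash
python3 - <<'E'
from h import *
from cell import env
s=env.state(); print(s["t"],s["eef_pos"],s["tcp_rot"],s["ft_force"],s["opening"]*95)
print(delta(s,489.7,178.4,17,-.278))
E
```

```text
0.15 [169.51903606 601.3974728  214.21085345] [-3.14080947e+00 -9.59778164e-05  2.86676288e+00] [-0.54312103  0.26793493 -0.6667368 ] 95.05572749129219
{'tx': np.float64(-423.0), 'ty': np.float64(-320.1), 'tz': np.float64(197.4), 'roll': np.float64(0.003)}
```

Request:
step_arm --moves '[{"tx": -212, "ty": -160, "tz": 40, "roll": 0}, {"tx": -212, "ty": -160, "tz": 40, "roll": 0}, {"tx": -212, "ty": -160, "tz": 40, "roll": 0}, {"tx": -212, "ty": -160, "tz": 40, "roll": 0}, {"tx": -212, "ty": -160, "tz": 40, "roll": 0}, {"tx": -212, "ty": -160, "tz": 40, "roll": 0}, {"tx": -212, "ty": -160, "tz": 40, "roll": 0}, {"tx": -423, "ty": -320, "tz": 100, "roll": 0}, {"tx": -423, "ty": -320, "tz": 100, "roll": 0}, {"tx": -423, "ty": -320, "tz": 100, "roll": 0}, {"tx": -423, "ty": -320, "tz": 100, "roll": 0}, {"tx": -423, "ty": -320, "tz": 100, "roll": 0}]' --grip 55

```text
t: 1.15
eef_pos: [453.5, 226.2, 128.2]
tcp_rot: [3.141, 0.0, 2.867]
ft_force: [1.3, 1.0, -0.6]
opening: 0.576
grip_force: 0.0
```

Request:
step_arm --moves '[{"tx": 0, "ty": 0, "tz": 0, "roll": 0}, {"tx": 0, "ty": 0, "tz": 0, "roll": 0}]'

```text
t: 1.32
eef_pos: [453.5, 226.3, 128.0]
tcp_rot: [-3.141, -0.001, 2.863]
ft_force: [-1.0, -0.5, -0.3]
opening: 0.577
grip_force: 0.0
```

```bash
python3 - <<'E'
from h import *
from cell import env
s=env.state(); print(s["t"],s["eef_pos"],s["tcp_rot"],s["ft_force"],s["opening"]*95,s["qvel"].round(3))
print(delta(s,489.7,178.4,17,-.278))
E
```

```text
1.3167 [453.50750171 226.28572241 127.96500351] [-3.14098925e+00 -1.06267367e-03  2.86289098e+00] [-1.04435343 -0.48807559 -0.27469425] 54.79180436862063 [ 0.06  -0.02   0.007  0.006  0.008  0.021]
{'tx': np.float64(-48.1), 'ty': np.float64(-36.0), 'tz': np.float64(110.9), 'roll': np.float64(-0.001)}
```

Request:
step_arm --moves '[{"tx": -24, "ty": -18, "tz": 10, "roll": 0}, {"tx": -48, "ty": -36, "tz": 30, "roll": 0}, {"tx": -48, "ty": -36, "tz": 60, "roll": 0}, {"tx": -48, "ty": -36, "tz": 80, "roll": 0}, {"tx": -48, "ty": -36, "tz": 95, "roll": 0}, {"tx": -48, "ty": -36, "tz": 105, "roll": 0}, {"tx": -48, "ty": -36, "tz": 111, "roll": 0}, {"tx": -48, "ty": -36, "tz": 111, "roll": 0}, {"tx": -48, "ty": -36, "tz": 111, "roll": 0}]'

```text
t: 2.07
eef_pos: [489.1, 180.9, 18.1]
tcp_rot: [3.141, 0.0, 2.868]
ft_force: [-0.1, -0.1, 0.2]
opening: 0.576
grip_force: 0.0
```

Request:
step_arm --moves '[{"tx": 0, "ty": 0, "tz": 0, "roll": 0}, {"tx": 0, "ty": 0, "tz": 0, "roll": 0}, {"tx": 0, "ty": 0, "tz": 0, "roll": 0}, {"tx": 0, "ty": 0, "tz": 0, "roll": 0}, {"tx": 0, "ty": 0, "tz": 0, "roll": 0}]' --grip 20

```text
t: 2.48
eef_pos: [488.4, 178.3, 18.2]
tcp_rot: [-3.138, -0.001, 2.868]
ft_force: [0.6, -20.0, 10.7]
opening: 0.301
grip_force: 29.9
```

Request:
step_arm --moves '[{"tx": 0, "ty": 0, "tz": -5, "roll": 0}, {"tx": 0, "ty": 0, "tz": -15, "roll": 0}, {"tx": 0, "ty": 0, "tz": -35, "roll": 0}, {"tx": 0, "ty": 0, "tz": -60, "roll": 0}, {"tx": 0, "ty": 0, "tz": -75, "roll": 0}, {"tx": 0, "ty": 0, "tz": -80, "roll": 0}, {"tx": 0, "ty": 0, "tz": -80, "roll": 0}, {"tx": 0, "ty": 0, "tz": -80, "roll": 0}]'

```text
t: 3.15
eef_pos: [489.0, 180.3, 97.4]
tcp_rot: [3.141, 0.0, 2.867]
ft_force: [0.2, 0.2, -1.9]
opening: 0.304
grip_force: 29.9
```

```bash
python3 - <<'E'
from h import *
from cell import env
s=env.state(); print(s["t"],s["eef_pos"],s["tcp_rot"],s["ft_force"],s["opening"]*95,s["grip_force"])
print(delta(s,555,-20,98,-.218),delta(s,555,-20,64.2,-.218))
E
```

```text
3.15 [488.97293213 180.31930024  97.399371  ] [3.14141174e+00 4.37946272e-05 2.86686753e+00] [ 0.20478933  0.24907582 -1.89087604] 28.835681473274263 29.89729186752811
{'tx': np.float64(-117.9), 'ty': np.float64(-174.9), 'tz': np.float64(-0.6), 'roll': np.float64(-0.057)} {'tx': np.float64(-117.9), 'ty': np.float64(-174.9), 'tz': np.float64(33.2), 'roll': np.float64(-0.057)}
```

Request:
step_arm --moves '[{"tx": -10, "ty": -15, "tz": 0, "roll": 0}, {"tx": -27, "ty": -40, "tz": 0, "roll": -0.01}, {"tx": -47, "ty": -70, "tz": 0, "roll": -0.02}, {"tx": -67, "ty": -100, "tz": 0, "roll": -0.03}, {"tx": -87, "ty": -130, "tz": 0, "roll": -0.05}, {"tx": -104, "ty": -155, "tz": 5, "roll": -0.057}, {"tx": -114, "ty": -169, "tz": 15, "roll": -0.057}, {"tx": -118, "ty": -175, "tz": 25, "roll": -0.057}, {"tx": -118, "ty": -175, "tz": 33, "roll": -0.057}, {"tx": -118, "ty": -175, "tz": 33, "roll": -0.057}, {"tx": -118, "ty": -175, "tz": 33, "roll": -0.057}]'

```text
t: 4.07
eef_pos: [554.4, -18.9, 63.7]
tcp_rot: [3.142, -0.002, 2.925]
ft_force: [0.6, 0.5, -0.7]
opening: 0.3
grip_force: 29.9
```

```bash
cat > shot.py <<'E'
import sys
from h import *
from cell import env, optics
def crop(im,u,v,w,h,s):
    o=cv2.resize(im[v:v+h,u:u+w],None,fx=s,fy=s,interpolation=cv2.INTER_CUBIC)
    for k in range(-(-u//10)*10,u+w,10): cv2.putText(o,"|%d"%k,((k-u)*s,10),0,.35,(0,255,255),1)
    for k in range(-(-v//10)*10,v+h,10): cv2.putText(o,"-%d"%k,(0,(k-v)*s+4),0,.35,(0,255,255),1)
    return o
c={n:optics.read_camera(n) for n in("scene","side")}
tag=sys.argv[1]; pickle.dump(c,open(tag+".pkl","wb"))
s=env.state(); print(s["t"],s["eef_pos"],s["tcp_rot"],s["ft_force"])
a=[np.ascontiguousarray(c[n]["pixels"]) for n in("scene","side")]
cv2.imwrite(f"pics/{tag}.png",np.hstack([crop(a[0],265,205,66,80,6),crop(a[1],275,235,66,80,6)]))
E
python3 shot.py pre1
```

```text
4.1667 [555.03002016 -18.95445477  64.70920387] [ 3.14144591e+00 -2.09018850e-04  2.92525749e+00] [ 0.05320374  0.17259355 -1.46469592]
```

View pics/pre1.png

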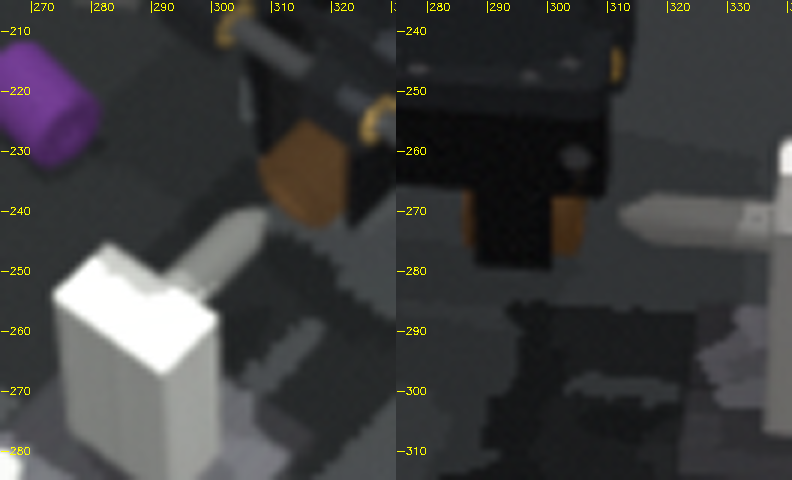

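The picture shows the bushing held just short of the tip. Its end is at about (308,232)–(317,242) in the scene view and at u = 305.7, bottom v = 277 in the side view. The pin tip is at (309,240) and (312,271). I'll check the alignment numerically.

```bash
python3 - <<'E'
from h import *
c=pickle.load(open("pre1.pkl","rb"))
for ctr,yaw in [((555,-19,75.3),-.216)]:
    for n in c:
        P=proj(c[n],place(ctr,yaw,CYL)); F=P[40:]
        print(n,"front face: umin",F[F[:,0].argmin()].round(1),"umax",F[F[:,0].argmax()].round(1),"vmin",F[F[:,1].argmin()].round(1),"vmax",F[F[:,1].argmax()].round(1))
        J=np.vstack([proj(c[n],np.array(ctr)+e)-proj(c[n],ctr) for e in np.eye(3)]);print(J.round(3).tolist())
G=np.array([[0,-22,92],[0,22,92],[26,22,92],[26,-22,92],[-46,0,75.]])
for n in c: print(n,proj(c[n],place([629.1,-36.4,0],-.218,G)).round(1).tolist())
g=np.array([np.cos(-.218),np.sin(-.218)]);v=np.array([555,-19])-np.array([629.1,-36.4]);print("along",v@g,"lat",v@[-g[1],g[0]])
E
```

```text
scene front face: umin [307.  231.7] umax [319.3 239.9] vmin [308.7 229.6] vmax [317.4 241.9]
[[-0.237, 0.378], [0.47, 0.194], [0.005, -0.312]]
side front face: umin [303.9 274.2] umax [305.9 263.9] vmin [305.5 260.6] vmax [304.3 277.4]
[[0.557, -0.033], [-0.046, -0.343], [-0.004, -0.44]]
scene [[282.7, 244.2], [301.1, 257.1], [291.6, 266.5], [273.1, 253.3], [308.2, 240.0]]
side [[337.2, 272.1], [339.1, 257.0], [353.6, 258.0], [352.2, 273.3], [312.2, 270.0]]
along -76.10942461464649 lat 0.9620212198519908
```

Request:
step_arm --moves '[{"tx": -3, "ty": -1, "tz": 0, "roll": 0}, {"tx": -7, "ty": -1, "tz": 0, "roll": 0}, {"tx": -11, "ty": -1, "tz": 0, "roll": 0}, {"tx": -14, "ty": -1, "tz": 0, "roll": 0}, {"tx": -15, "ty": -1, "tz": 0, "roll": 0}, {"tx": -16, "ty": -1, "tz": 0, "roll": 0}, {"tx": -16, "ty": -1, "tz": 0, "roll": 0}]'

```text
t: 4.75
eef_pos: [570.8, -24.6, 64.5]
tcp_rot: [3.141, 0.0, 2.924]
ft_force: [0.3, -0.7, -0.6]
opening: 0.301
grip_force: 29.9
```

Request:
step_arm --moves '[{"tx": -0.5, "ty": 0, "tz": 0, "roll": 0}, {"tx": -1, "ty": 0, "tz": 0, "roll": 0}, {"tx": -1.5, "ty": 0, "tz": 0, "roll": 0}, {"tx": -2, "ty": 0, "tz": 0, "roll": 0}, {"tx": -2, "ty": 0, "tz": 0, "roll": 0}]'

```text
t: 5.17
eef_pos: [572.7, -25.1, 64.6]
tcp_rot: [3.141, 0.0, 2.924]
ft_force: [0.2, 1.0, -2.3]
opening: 0.302
grip_force: 29.9
```

Request:
step_arm --moves '[{"tx": -0.7, "ty": 0, "tz": 0, "roll": 0}, {"tx": -1.3, "ty": 0, "tz": 0, "roll": 0}, {"tx": -2, "ty": 0, "tz": 0, "roll": 0}, {"tx": -2, "ty": 0, "tz": 0, "roll": 0}]'

```text
t: 5.5
eef_pos: [574.7, -25.5, 64.6]
tcp_rot: [3.141, 0.0, 2.924]
ft_force: [0.7, -1.0, -1.5]
opening: 0.302
grip_force: 29.9
```

Request:
step_arm --moves '[{"tx": -0.7, "ty": 0, "tz": 0, "roll": 0}, {"tx": -1.3, "ty": 0, "tz": 0, "roll": 0}, {"tx": -2, "ty": 0, "tz": 0, "roll": 0}, {"tx": -2, "ty": 0, "tz": 0, "roll": 0}]'

```text
t: 5.83
eef_pos: [576.6, -25.9, 64.6]
tcp_rot: [3.142, 0.0, 2.924]
ft_force: [-0.2, -0.4, -1.8]
opening: 0.3
grip_force: 29.9
```

Request:
step_arm --moves '[{"tx": -1, "ty": 0, "tz": 0, "roll": 0}, {"tx": -2, "ty": 0, "tz": 0, "roll": 0}, {"tx": -3, "ty": 0, "tz": 0, "roll": 0}, {"tx": -3, "ty": 0, "tz": 0, "roll": 0}]'

```text
t: 6.17
eef_pos: [579.7, -26.6, 64.6]
tcp_rot: [3.141, 0.0, 2.924]
ft_force: [0.1, -1.0, -1.8]
opening: 0.301
grip_force: 29.9
```

Request:
step_arm --moves '[{"tx": -1, "ty": 0, "tz": 0, "roll": 0}, {"tx": -2, "ty": 0, "tz": 0, "roll": 0}, {"tx": -3, "ty": 0, "tz": 0, "roll": 0}, {"tx": -3, "ty": 0, "tz": 0, "roll": 0}]'

```text
t: 6.5
eef_pos: [582.6, -27.2, 64.6]
tcp_rot: [3.141, 0.0, 2.924]
ft_force: [-0.6, -0.3, -1.3]
opening: 0.301
grip_force: 29.9
```

Request:
step_arm --moves '[{"tx": -1.5, "ty": 0, "tz": 0, "roll": 0}, {"tx": -3, "ty": 0, "tz": 0, "roll": 0}, {"tx": -4.5, "ty": 0, "tz": 0, "roll": 0}, {"tx": -6, "ty": 0, "tz": 0, "roll": 0}, {"tx": -7.5, "ty": 0, "tz": 0, "roll": 0}, {"tx": -9, "ty": 0, "tz": 0, "roll": 0}, {"tx": -10, "ty": 0, "tz": 0, "roll": 0}, {"tx": -10, "ty": 0, "tz": 0, "roll": 0}]'

```text
t: 7.17
eef_pos: [592.3, -29.4, 64.6]
tcp_rot: [3.141, 0.0, 2.924]
ft_force: [0.5, -0.9, -2.0]
opening: 0.301
grip_force: 29.9
```

Request:
step_arm --moves '[{"tx": -1.5, "ty": 0, "tz": 0, "roll": 0}, {"tx": -3, "ty": 0, "tz": 0, "roll": 0}, {"tx": -4.5, "ty": 0, "tz": 0, "roll": 0}, {"tx": -6, "ty": 0, "tz": 0, "roll": 0}, {"tx": -7.5, "ty": 0, "tz": 0, "roll": 0}, {"tx": -9, "ty": 0, "tz": 0, "roll": 0}, {"tx": -10, "ty": 0, "tz": 0, "roll": 0}, {"tx": -10, "ty": 0, "tz": 0, "roll": 0}]'

```text
t: 7.83
eef_pos: [602.1, -31.6, 64.5]
tcp_rot: [3.142, 0.0, 2.924]
ft_force: [-0.1, 0.7, -1.5]
opening: 0.305
grip_force: 29.9
```

Request:
step_arm --moves '[{"tx": -1.5, "ty": 0, "tz": 0, "roll": 0}, {"tx": -3, "ty": 0, "tz": 0, "roll": 0}, {"tx": -4.5, "ty": 0, "tz": 0, "roll": 0}, {"tx": -6, "ty": 0, "tz": 0, "roll": 0}, {"tx": -6, "ty": 0, "tz": 0, "roll": 0}]'

```text
t: 8.25
eef_pos: [608.0, -32.9, 64.6]
tcp_rot: [3.142, 0.0, 2.924]
ft_force: [0.6, -0.1, -2.2]
opening: 0.301
grip_force: 29.9
```

Request:
step_arm --moves '[{"tx": -0.5, "ty": 0, "tz": 0, "roll": 0}, {"tx": -1, "ty": 0, "tz": 0, "roll": 0}, {"tx": -1.5, "ty": 0, "tz": 0, "roll": 0}, {"tx": -2, "ty": 0, "tz": 0, "roll": 0}, {"tx": -2, "ty": 0, "tz": 0, "roll": 0}]'

```text
t: 8.67
eef_pos: [609.8, -33.3, 64.6]
tcp_rot: [3.142, 0.0, 2.924]
ft_force: [-0.3, -0.6, -1.0]
opening: 0.304
grip_force: 29.9
```

Now about 2 mm short of home by estimate, so I'll go in 1 mm steps until a contact force shows.

Request:
step_arm --moves '[{"tx": -0.5, "ty": 0, "tz": 0, "roll": 0}, {"tx": -1, "ty": 0, "tz": 0, "roll": 0}, {"tx": -1, "ty": 0, "tz": 0, "roll": 0}]'

```text
t: 8.92
eef_pos: [610.7, -33.5, 64.6]
tcp_rot: [3.142, -0.0, 2.924]
ft_force: [-0.4, 0.2, -1.5]
opening: 0.3
grip_force: 29.9
```

Request:
step_arm --moves '[{"tx": -0.5, "ty": 0, "tz": 0, "roll": 0}, {"tx": -1, "ty": 0, "tz": 0, "roll": 0}, {"tx": -1, "ty": 0, "tz": 0, "roll": 0}]'

```text
t: 9.17
eef_pos: [610.7, -33.5, 64.5]
tcp_rot: [-3.142, -0.002, 2.924]
ft_force: [-4.6, 0.3, 1.5]
opening: 0.299
grip_force: 29.9
```

Request:
step_arm --moves '[{"tx": -0.3, "ty": 0, "tz": 0, "roll": 0}, {"tx": -0.6, "ty": 0, "tz": 0, "roll": 0}, {"tx": -0.6, "ty": 0, "tz": 0, "roll": 0}]'

```text
t: 9.42
eef_pos: [610.8, -33.5, 64.5]
tcp_rot: [-3.141, -0.003, 2.924]
ft_force: [-8.0, 0.8, 3.4]
opening: 0.298
grip_force: 29.9
```

Request:
step_arm --moves '[{"tx": 0, "ty": 0, "tz": 0, "roll": 0}, {"tx": 0.8, "ty": 0, "tz": 0, "roll": 0}, {"tx": 3, "ty": 0, "tz": 0, "roll": 0}, {"tx": 8, "ty": 0, "tz": 0, "roll": 0}, {"tx": 15, "ty": 0, "tz": 0, "roll": 0}, {"tx": 23, "ty": 0, "tz": 0, "roll": 0}, {"tx": 32, "ty": 0, "tz": 0, "roll": 0}, {"tx": 41, "ty": 0, "tz": 0, "roll": 0}, {"tx": 50, "ty": 0, "tz": 0, "roll": 0}, {"tx": 59, "ty": 0, "tz": 0, "roll": 0}, {"tx": 65, "ty": 0, "tz": 0, "roll": 0}, {"tx": 68, "ty": 0, "tz": 0, "roll": 0}]'

```text
t: 10.42
eef_pos: [544.9, -18.8, 64.7]
tcp_rot: [3.142, -0.0, 2.924]
ft_force: [0.6, 0.2, -2.1]
opening: 0.301
grip_force: 29.9
```

```bash
python3 - <<'E'
from h import *
from cell import env
s=env.state(); print(s["t"],s["eef_pos"],s["tcp_rot"],s["ft_force"],s["grip_force"])
print(delta(s,592,291,60,-.218),delta(s,592,291,10.5,-.218))
E
```

```text
10.4167 [544.8547429  -18.84044496  64.69674254] [ 3.14152823e+00 -3.20239525e-04  2.92393480e+00] [ 0.55822978  0.16917163 -2.06092992] 29.897228692425415
{'tx': np.float64(20.9), 'ty': np.float64(312.7), 'tz': np.float64(4.7), 'roll': np.float64(0.0)} {'tx': np.float64(20.9), 'ty': np.float64(312.7), 'tz': np.float64(54.2), 'roll': np.float64(0.0)}
```

Request:
step_arm --moves '[{"tx": 2, "ty": 12, "tz": -5, "roll": 0}, {"tx": 3, "ty": 38, "tz": -12, "roll": 0}, {"tx": 5, "ty": 70, "tz": -15, "roll": 0}, {"tx": 7, "ty": 105, "tz": -15, "roll": 0}, {"tx": 10, "ty": 140, "tz": -15, "roll": 0}, {"tx": 12, "ty": 175, "tz": -15, "roll": 0}, {"tx": 14, "ty": 210, "tz": -15, "roll": 0}, {"tx": 16, "ty": 245, "tz": -15, "roll": 0}, {"tx": 18, "ty": 278, "tz": -12, "roll": 0}, {"tx": 20, "ty": 302, "tz": -5, "roll": 0}, {"tx": 21, "ty": 313, "tz": 0, "roll": 0}, {"tx": 21, "ty": 313, "tz": 0, "roll": 0}]'

```text
t: 11.42
eef_pos: [592.3, 293.6, 63.6]
tcp_rot: [-3.141, -0.001, 2.926]
ft_force: [0.1, -1.1, -1.4]
opening: 0.301
grip_force: 29.9
```

Request:
step_arm --moves '[{"tx": 0, "ty": 0, "tz": 10, "roll": 0}, {"tx": 0, "ty": 0, "tz": 25, "roll": 0}, {"tx": 0, "ty": 0, "tz": 38, "roll": 0}, {"tx": 0, "ty": 0, "tz": 46, "roll": 0}, {"tx": 0, "ty": 0, "tz": 50, "roll": 0}, {"tx": 0, "ty": 0, "tz": 52, "roll": 0}, {"tx": 0, "ty": 0, "tz": 52, "roll": 0}, {"tx": 0, "ty": 0, "tz": 52, "roll": 0}]'

```text
t: 12.08
eef_pos: [593.3, 291.0, 13.0]
tcp_rot: [3.141, 0.001, 2.924]
ft_force: [0.2, -0.2, -0.7]
opening: 0.3
grip_force: 29.9
```

Touch down gently, in small steps.

Request:
step_arm --moves '[{"tx": 0, "ty": 0, "tz": 0.7, "roll": 0}, {"tx": 0, "ty": 0, "tz": 1.4, "roll": 0}, {"tx": 0, "ty": 0, "tz": 1.4, "roll": 0}]'

```text
t: 12.33
eef_pos: [593.0, 291.1, 11.4]
tcp_rot: [3.141, 0.0, 2.924]
ft_force: [-0.1, -0.6, -1.8]
opening: 0.3
grip_force: 29.9
```

Request:
step_arm --moves '[{"tx": 0, "ty": 0, "tz": 0.5, "roll": 0}, {"tx": 0, "ty": 0, "tz": 1, "roll": 0}, {"tx": 0, "ty": 0, "tz": 1, "roll": 0}]'

```text
t: 12.58
eef_pos: [593.0, 291.1, 10.2]
tcp_rot: [3.142, -0.0, 2.924]
ft_force: [0.1, -0.1, -1.9]
opening: 0.303
grip_force: 29.9
```

```bash
sed -e 's/265,205,66,80,6/415,270,80,90,5/;s/275,235,66,80,6/260,165,80,90,5/' shot.py > shot2.py; python3 shot2.py cap1
```

```text
12.6833 [592.95106706 291.04873489  10.17903326] [ 3.14154662e+00 -3.74786260e-05  2.92381736e+00] [ 0.78894836 -0.31362976 -1.07007384]
```

View pics/cap1.png

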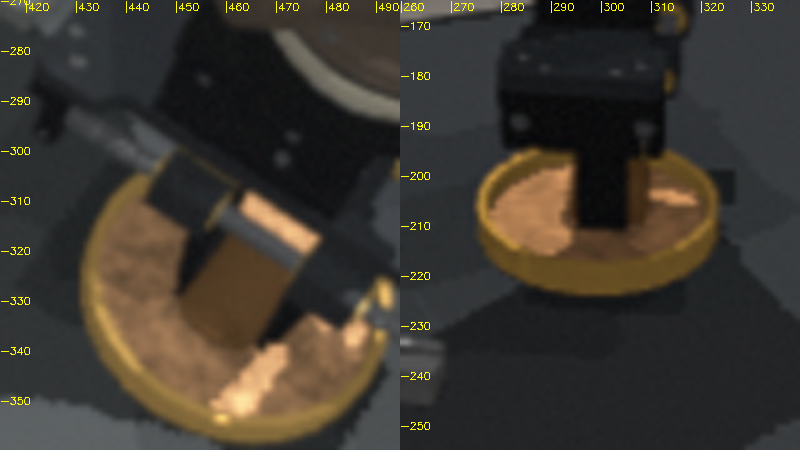

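The bushing sits centred over the cork at (462,328) in the scene view and (302,205) in the side view, just above the floor. I'll lower it the last millimetre.

Request:
step_arm --moves '[{"tx": 0, "ty": 0, "tz": 0.4, "roll": 0}, {"tx": 0, "ty": 0, "tz": 0.8, "roll": 0}, {"tx": 0, "ty": 0, "tz": 0.8, "roll": 0}]'

```text
t: 12.93
eef_pos: [593.1, 291.1, 9.7]
tcp_rot: [3.141, 0.0, 2.924]
ft_force: [-2.1, 0.3, 3.7]
opening: 0.297
grip_force: 29.9
```

Request:
step_arm --moves '[{"tx": 0, "ty": 0, "tz": 0.4, "roll": 0}, {"tx": 0, "ty": 0, "tz": 0.8, "roll": 0}, {"tx": 0, "ty": 0, "tz": 0.8, "roll": 0}]'

```text
t: 13.18
eef_pos: [593.1, 291.1, 9.7]
tcp_rot: [3.141, 0.001, 2.924]
ft_force: [-3.0, -1.6, 10.1]
opening: 0.301
grip_force: 29.9
```

Request:
step_arm --moves '[{"tx": 0, "ty": 0, "tz": 0, "roll": 0}, {"tx": 0, "ty": 0, "tz": 0, "roll": 0}, {"tx": 0, "ty": 0, "tz": 0, "roll": 0}, {"tx": 0, "ty": 0, "tz": -5, "roll": 0}, {"tx": 0, "ty": 0, "tz": -20, "roll": 0}, {"tx": 0, "ty": 0, "tz": -45, "roll": 0}, {"tx": 0, "ty": 0, "tz": -80, "roll": 0}, {"tx": 0, "ty": 0, "tz": -95, "roll": 0}, {"tx": 0, "ty": 0, "tz": -100, "roll": 0}, {"tx": 0, "ty": 0, "tz": -100, "roll": 0}]' --grip 50

```text
t: 14.02
eef_pos: [593.4, 291.2, 109.9]
tcp_rot: [3.14, 0.002, 2.924]
ft_force: [0.6, -0.4, -0.5]
opening: 0.528
grip_force: 0.0
```

```bash
python3 - <<'E'
from h import *
from cell import env
s=env.state(); print(s["t"],s["eef_pos"],s["tcp_rot"],s["joints"].round(2),s["opening"]*95)
print(delta(s,458.8,-151.6,110,.325))
E
```

```text
14.0167 [593.35580159 291.21008271 109.86633721] [3.14029778e+00 1.86903552e-03 2.92379816e+00] [ 0.36  0.65  1.57  0.    0.92 -1.  ] 50.1201021834061
{'tx': np.float64(35.7), 'ty': np.float64(-461.4), 'tz': np.float64(-0.8), 'roll': np.float64(-0.543)}
```

Request:
step_arm --moves '[{"tx": 3, "ty": -40, "tz": 0, "roll": -0.05}, {"tx": 6, "ty": -80, "tz": 0, "roll": -0.1}, {"tx": 9, "ty": -120, "tz": 0, "roll": -0.15}, {"tx": 12, "ty": -160, "tz": 0, "roll": -0.2}, {"tx": 15, "ty": -200, "tz": 0, "roll": -0.25}, {"tx": 18, "ty": -240, "tz": 0, "roll": -0.3}, {"tx": 21, "ty": -280, "tz": 0, "roll": -0.35}, {"tx": 24, "ty": -320, "tz": 0, "roll": -0.4}, {"tx": 27, "ty": -360, "tz": 0, "roll": -0.45}, {"tx": 30, "ty": -400, "tz": 0, "roll": -0.5}, {"tx": 33, "ty": -440, "tz": 0, "roll": -0.543}, {"tx": 35.7, "ty": -461, "tz": 0, "roll": -0.543}]'

```text
t: 15.02
eef_pos: [456.8, -154.2, 107.3]
tcp_rot: [3.14, -0.002, -2.815]
ft_force: [0.1, 0.4, 0.4]
opening: 0.524
grip_force: 0.0
```

Request:
step_arm --moves '[{"tx": 0, "ty": 0, "tz": 0, "roll": 0}, {"tx": 0, "ty": 0, "tz": 0, "roll": 0}, {"tx": 0, "ty": 0, "tz": 0, "roll": 0}]'

```text
t: 15.27
eef_pos: [458.2, -150.8, 107.7]
tcp_rot: [3.14, -0.001, -2.817]
ft_force: [-0.0, 0.4, -0.2]
opening: 0.526
grip_force: 0.0
```

```bash
python3 - <<'E'
from h import *
from cell import env
s=env.state(); print(s["t"],s["eef_pos"],s["tcp_rot"],s["qvel"].round(3))
print(delta(s,458.8,-151.6,18,.325))
E
```

```text
15.2667 [ 458.19446035 -150.75714274  107.7420306 ] [ 3.14025012e+00 -1.06718656e-03 -2.81679670e+00] [ 0.022 -0.005 -0.004  0.001  0.003 -0.002]
{'tx': np.float64(-0.4), 'ty': np.float64(-1.1), 'tz': np.float64(89.7), 'roll': np.float64(-0.0)}
```

Request:
step_arm --moves '[{"tx": -0.4, "ty": -0.8, "tz": 25, "roll": 0}, {"tx": -0.4, "ty": -0.8, "tz": 50, "roll": 0}, {"tx": -0.4, "ty": -0.8, "tz": 70, "roll": 0}, {"tx": -0.4, "ty": -0.8, "tz": 82, "roll": 0}, {"tx": -0.4, "ty": -0.8, "tz": 89.5, "roll": 0}, {"tx": -0.4, "ty": -0.8, "tz": 89.5, "roll": 0}, {"tx": -0.4, "ty": -0.8, "tz": 89.5, "roll": 0}, {"tx": -0.4, "ty": -0.8, "tz": 89.5, "roll": 0}]'

```text
t: 15.93
eef_pos: [459.6, -151.7, 19.7]
tcp_rot: [-3.141, 0.001, -2.816]
ft_force: [0.4, -0.3, 0.8]
opening: 0.526
grip_force: 0.0
```

Request:
step_arm --moves '[{"tx": 0, "ty": 0, "tz": 0, "roll": 0}, {"tx": 0, "ty": 0, "tz": 0, "roll": 0}, {"tx": 0, "ty": 0, "tz": 0, "roll": 0}, {"tx": 0, "ty": 0, "tz": 0, "roll": 0}, {"tx": 0, "ty": 0, "tz": 0, "roll": 0}]' --grip 20

```text
t: 16.35
eef_pos: [459.7, -152.4, 19.5]
tcp_rot: [-3.14, 0.001, -2.816]
ft_force: [0.6, -2.6, 3.2]
opening: 0.302
grip_force: 29.9
```

Request:
step_arm --moves '[{"tx": 0, "ty": 0, "tz": -5, "roll": 0}, {"tx": 0, "ty": 0, "tz": -15, "roll": 0}, {"tx": 0, "ty": 0, "tz": -35, "roll": 0}, {"tx": 0, "ty": 0, "tz": -60, "roll": 0}, {"tx": 0, "ty": 0, "tz": -75, "roll": 0}, {"tx": 0, "ty": 0, "tz": -80, "roll": 0}, {"tx": 0, "ty": 0, "tz": -80, "roll": 0}, {"tx": 0, "ty": 0, "tz": -80, "roll": 0}]'

```text
t: 17.02
eef_pos: [458.9, -151.8, 98.9]
tcp_rot: [3.141, 0.0, -2.816]
ft_force: [-0.5, 0.4, -1.0]
opening: 0.301
grip_force: 29.9
```

```bash
python3 - <<'E'
from h import *
from cell import env
s=env.state(); print(s["t"],s["eef_pos"],s["tcp_rot"],s["ft_force"],s["opening"]*95,s["grip_force"])
print(delta(s,555,-20,64.5,-.218))
E
```

```text
17.0167 [ 458.88669516 -151.82657134   98.94573821] [ 3.14140003e+00  7.29887171e-06 -2.81642173e+00] [-0.45465022  0.36184581 -1.01332841] 28.585236927851817 29.92639337608125
{'tx': np.float64(-133.2), 'ty': np.float64(94.2), 'tz': np.float64(34.5), 'roll': np.float64(0.543)}
```

Request:
step_arm --moves '[{"tx": -8, "ty": 5, "tz": 0, "roll": 0.05}, {"tx": -24, "ty": 17, "tz": 0, "roll": 0.12}, {"tx": -46, "ty": 33, "tz": 0, "roll": 0.2}, {"tx": -68, "ty": 48, "tz": 0, "roll": 0.28}, {"tx": -90, "ty": 64, "tz": 0, "roll": 0.36}, {"tx": -110, "ty": 78, "tz": 0, "roll": 0.44}, {"tx": -124, "ty": 88, "tz": 2, "roll": 0.51}, {"tx": -131, "ty": 94, "tz": 10, "roll": 0.543}, {"tx": -131, "ty": 94, "tz": 22, "roll": 0.543}, {"tx": -131, "ty": 94, "tz": 31, "roll": 0.543}, {"tx": -131, "ty": 94, "tz": 34, "roll": 0.543}, {"tx": -131, "ty": 94, "tz": 34, "roll": 0.543}]'

```text
t: 18.02
eef_pos: [552.4, -21.2, 63.6]
tcp_rot: [-3.142, -0.003, 2.924]
ft_force: [-0.8, 0.8, -1.3]
opening: 0.295
grip_force: 29.9
```

Request:
step_arm --moves '[{"tx": 0, "ty": 0, "tz": 0, "roll": 0}, {"tx": 0, "ty": 0, "tz": 0, "roll": 0}, {"tx": 0, "ty": 0, "tz": 0, "roll": 0}]'

```text
t: 18.27
eef_pos: [553.4, -21.3, 65.5]
tcp_rot: [3.141, 0.001, 2.923]
ft_force: [-0.7, -1.0, -1.3]
opening: 0.299
grip_force: 29.9
```

```bash
python3 shot.py pre2; python3 - <<'E'
from h import *
from cell import env
print(delta(env.state(),553,-20.8,65,-.218))
E
```

```text
18.3667 [553.37127495 -21.24522533  65.52392093] [3.14144542e+00 7.54382720e-04 2.92349774e+00] [ 0.3300022   0.13594609 -1.64325781]
{'tx': np.float64(0.5), 'ty': np.float64(0.4), 'tz': np.float64(0.5), 'roll': np.float64(-0.0)}
```

View pics/pre2.png

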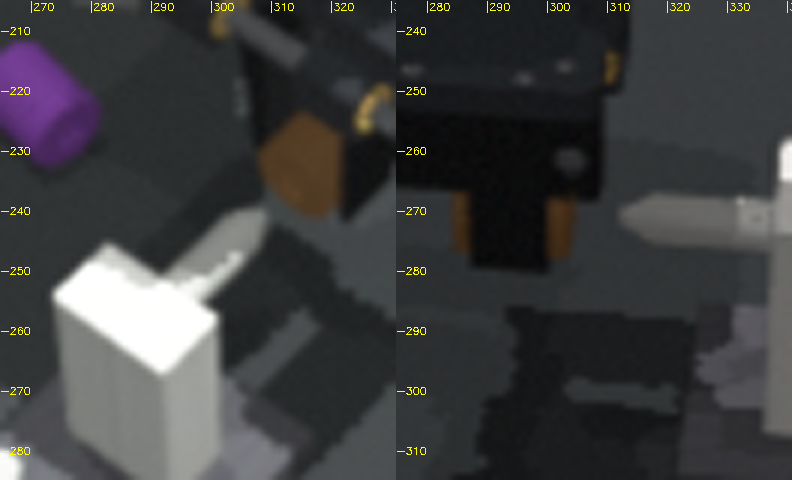

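Request:
step_arm --moves '[{"tx": -3, "ty": 0.4, "tz": 0.3, "roll": 0}, {"tx": -7, "ty": 0.4, "tz": 0.3, "roll": 0}, {"tx": -11, "ty": 0.4, "tz": 0.3, "roll": 0}, {"tx": -13, "ty": 0.4, "tz": 0.3, "roll": 0}, {"tx": -14, "ty": 0.4, "tz": 0.3, "roll": 0}, {"tx": -14, "ty": 0.4, "tz": 0.3, "roll": 0}]'

```text
t: 18.87
eef_pos: [567.2, -23.8, 64.7]
tcp_rot: [3.141, -0.0, 2.924]
ft_force: [-0.8, 0.3, -0.9]
opening: 0.299
grip_force: 29.9
```

Request:
step_arm --moves '[{"tx": -0.5, "ty": 0, "tz": 0, "roll": 0}, {"tx": -1, "ty": 0, "tz": 0, "roll": 0}, {"tx": -1.5, "ty": 0, "tz": 0, "roll": 0}, {"tx": -1.5, "ty": 0, "tz": 0, "roll": 0}]'

```text
t: 19.2
eef_pos: [568.5, -24.0, 64.8]
tcp_rot: [3.142, 0.0, 2.924]
ft_force: [-0.5, 0.6, -1.9]
opening: 0.297
grip_force: 29.9
```

Request:
step_arm --moves '[{"tx": -0.5, "ty": 0, "tz": 0, "roll": 0}, {"tx": -1, "ty": 0, "tz": 0, "roll": 0}, {"tx": -1.5, "ty": 0, "tz": 0, "roll": 0}, {"tx": -1.5, "ty": 0, "tz": 0, "roll": 0}]'

```text
t: 19.53
eef_pos: [570.0, -24.4, 64.8]
tcp_rot: [3.141, 0.0, 2.924]
ft_force: [0.5, -0.6, -1.6]
opening: 0.297
grip_force: 29.9
```

Request:
step_arm --moves '[{"tx": -0.5, "ty": 0, "tz": 0, "roll": 0}, {"tx": -1, "ty": 0, "tz": 0, "roll": 0}, {"tx": -1, "ty": 0, "tz": 0, "roll": 0}]'

```text
t: 19.78
eef_pos: [571.0, -24.6, 64.8]
tcp_rot: [3.142, 0.0, 2.924]
ft_force: [1.3, 0.6, -1.7]
opening: 0.306
grip_force: 29.9
```

Request:
step_arm --moves '[{"tx": -0.5, "ty": 0, "tz": 0, "roll": 0}, {"tx": -1, "ty": 0, "tz": 0, "roll": 0}, {"tx": -1, "ty": 0, "tz": 0, "roll": 0}]'

```text
t: 20.03
eef_pos: [572.0, -24.8, 64.8]
tcp_rot: [3.141, 0.0, 2.924]
ft_force: [0.6, -0.2, -0.8]
opening: 0.301
grip_force: 29.9
```

Request:
step_arm --moves '[{"tx": -0.5, "ty": 0, "tz": 0, "roll": 0}, {"tx": -1, "ty": 0, "tz": 0, "roll": 0}, {"tx": -1, "ty": 0, "tz": 0, "roll": 0}]'

```text
t: 20.28
eef_pos: [572.9, -25.0, 64.8]
tcp_rot: [3.142, 0.0, 2.924]
ft_force: [-0.4, 0.1, -2.1]
opening: 0.302
grip_force: 29.9
```

Request:
step_arm --moves '[{"tx": -0.5, "ty": 0, "tz": 0, "roll": 0}, {"tx": -1, "ty": 0, "tz": 0, "roll": 0}, {"tx": -1, "ty": 0, "tz": 0, "roll": 0}]'

```text
t: 20.53
eef_pos: [573.6, -25.2, 64.7]
tcp_rot: [-3.142, -0.001, 2.924]
ft_force: [-1.8, -0.2, -0.5]
opening: 0.298
grip_force: 29.9
```

Request:
step_arm --moves '[{"tx": -0.5, "ty": 0, "tz": 0, "roll": 0}, {"tx": -1, "ty": 0, "tz": 0, "roll": 0}, {"tx": -1, "ty": 0, "tz": 0, "roll": 0}]'

```text
t: 20.78
eef_pos: [574.1, -25.4, 64.7]
tcp_rot: [-3.141, -0.002, 2.924]
ft_force: [-5.5, -1.0, 0.7]
opening: 0.3
grip_force: 29.9
```

Request:
step_arm --moves '[{"tx": -0.5, "ty": 0, "tz": 0, "roll": 0}, {"tx": -1, "ty": 0, "tz": 0, "roll": 0}, {"tx": -1, "ty": 0, "tz": 0, "roll": 0}, {"tx": -1, "ty": 0, "tz": 0, "roll": 0}]'

```text
t: 21.12
eef_pos: [574.4, -25.6, 64.6]
tcp_rot: [-3.141, -0.003, 2.924]
ft_force: [-8.1, -0.5, 2.6]
opening: 0.3
grip_force: 29.9
```

Request:
step_arm --moves '[{"tx": 1, "ty": 0, "tz": 0, "roll": 0}, {"tx": 3, "ty": 0, "tz": 0, "roll": 0}, {"tx": 8, "ty": 0, "tz": 0, "roll": 0}, {"tx": 16, "ty": 0, "tz": 0, "roll": 0}, {"tx": 25, "ty": 0, "tz": 0, "roll": 0}, {"tx": 31, "ty": 0, "tz": 0, "roll": 0}, {"tx": 33, "ty": 0, "tz": -5, "roll": 0}, {"tx": 33, "ty": 0, "tz": -20, "roll": 0}, {"tx": 33, "ty": 0, "tz": -35, "roll": 0}, {"tx": 33, "ty": 0, "tz": -40, "roll": 0}, {"tx": 33, "ty": 0, "tz": -40, "roll": 0}]'

```text
t: 22.03
eef_pos: [544.2, -18.5, 106.1]
tcp_rot: [3.141, 0.003, 2.924]
ft_force: [-0.1, -0.3, -0.7]
opening: 0.301
grip_force: 29.9
```

```bash
python3 - <<'E'
from h import *
from cell import env
s=env.state(); print(s["t"],s["eef_pos"],s["tcp_rot"],s["ft_force"],s["grip_force"])
print(delta(s,586.5,-297,50,-.157),delta(s,586.5,-297,10.5,-.157))
E
```

```text
22.0333 [544.1527939  -18.54888563 106.14085631] [3.14130960e+00 2.73990865e-03 2.92386453e+00] [-0.12890887 -0.34457955 -0.65424605] 29.926799259264953
{'tx': np.float64(-101.3), 'ty': np.float64(-262.7), 'tz': np.float64(56.3), 'roll': np.float64(-0.061)} {'tx': np.float64(-101.2), 'ty': np.float64(-262.8), 'tz': np.float64(95.8), 'roll': np.float64(-0.061)}
```

Request:
step_arm --moves '[{"tx": -4, "ty": -12, "tz": 0, "roll": 0}, {"tx": -14, "ty": -37, "tz": 0, "roll": 0}, {"tx": -27, "ty": -70, "tz": 0, "roll": -0.02}, {"tx": -40, "ty": -105, "tz": 0, "roll": -0.03}, {"tx": -54, "ty": -140, "tz": 0, "roll": -0.04}, {"tx": -67, "ty": -175, "tz": 0, "roll": -0.05}, {"tx": -81, "ty": -210, "tz": 0, "roll": -0.06}, {"tx": -92, "ty": -240, "tz": 10, "roll": -0.06}, {"tx": -99, "ty": -257, "tz": 25, "roll": -0.06}, {"tx": -101, "ty": -263, "tz": 45, "roll": -0.06}, {"tx": -101, "ty": -263, "tz": 56, "roll": -0.06}, {"tx": -101, "ty": -263, "tz": 56, "roll": -0.06}]'

```text
t: 23.03
eef_pos: [583.5, -296.8, 45.3]
tcp_rot: [3.139, -0.005, 2.983]
ft_force: [-0.2, 0.3, -1.0]
opening: 0.302
grip_force: 29.9
```

Request:
step_arm --moves '[{"tx": 0, "ty": 0, "tz": 8, "roll": 0}, {"tx": 0, "ty": 0, "tz": 18, "roll": 0}, {"tx": 0, "ty": 0, "tz": 28, "roll": 0}, {"tx": 0, "ty": 0, "tz": 34, "roll": 0}, {"tx": 0, "ty": 0, "tz": 37, "roll": 0}, {"tx": 0, "ty": 0, "tz": 37, "roll": 0}, {"tx": 0, "ty": 0, "tz": 37, "roll": 0}]'

```text
t: 23.62
eef_pos: [585.5, -297.0, 11.9]
tcp_rot: [3.142, 0.0, 2.984]
ft_force: [0.4, -0.7, -1.1]
opening: 0.301
grip_force: 29.9
```

```bash
sed -e 's/265,205,66,80,6/150,165,80,90,5/;s/275,235,66,80,6/290,370,80,90,5/' shot.py > shot3.py; python3 shot3.py tray1
```

```text
23.7167 [ 585.58651138 -297.20479841   12.23359742] [-3.14138933e+00  6.83376516e-04  2.98388537e+00] [-0.02651543 -0.05577259 -1.21575781]
```

View pics/tray1.png

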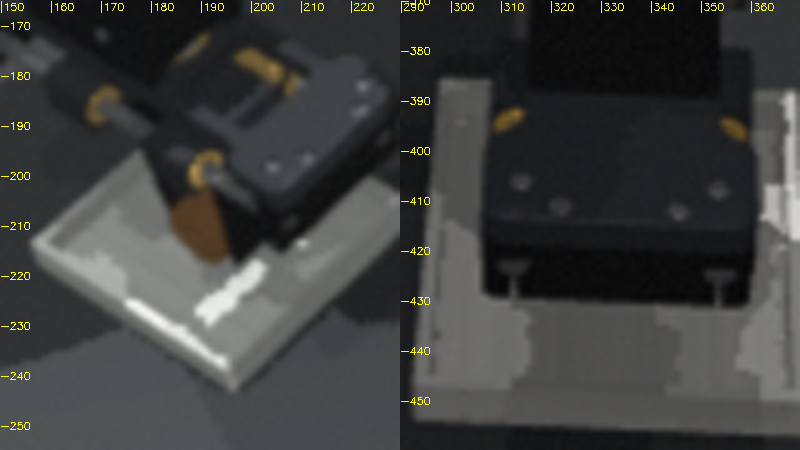

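The bushing is at about (190,211) in the scene view, over the middle of the tray (194,211). I'll lower it in small steps.

Request:
step_arm --moves '[{"tx": 0, "ty": 0, "tz": 0.5, "roll": 0}, {"tx": 0, "ty": 0, "tz": 1, "roll": 0}, {"tx": 0, "ty": 0, "tz": 1.5, "roll": 0}, {"tx": 0, "ty": 0, "tz": 1.5, "roll": 0}]'

```text
t: 24.05
eef_pos: [585.3, -297.1, 10.3]
tcp_rot: [3.142, 0.0, 2.984]
ft_force: [-0.4, 0.4, -2.0]
opening: 0.3
grip_force: 29.9
```

Request:
step_arm --moves '[{"tx": 0, "ty": 0, "tz": 0.5, "roll": 0}, {"tx": 0, "ty": 0, "tz": 1, "roll": 0}, {"tx": 0, "ty": 0, "tz": 1, "roll": 0}]'

```text
t: 24.3
eef_pos: [585.3, -297.1, 9.2]
tcp_rot: [3.141, -0.0, 2.984]
ft_force: [0.1, 0.1, -2.0]
opening: 0.302
grip_force: 29.9
```

Request:
step_arm --moves '[{"tx": 0, "ty": 0, "tz": 0.5, "roll": 0}, {"tx": 0, "ty": 0, "tz": 1, "roll": 0}, {"tx": 0, "ty": 0, "tz": 1, "roll": 0}]'

```text
t: 24.55
eef_pos: [585.4, -297.2, 8.8]
tcp_rot: [-3.142, 0.0, 2.984]
ft_force: [-1.9, 1.6, 4.4]
opening: 0.301
grip_force: 29.9
```

Contact at the expected height. Next I'll release and rise.

Request:
step_arm --moves '[{"tx": 0, "ty": 0, "tz": 0, "roll": 0}, {"tx": 0, "ty": 0, "tz": 0, "roll": 0}, {"tx": 0, "ty": 0, "tz": 0, "roll": 0}, {"tx": 0, "ty": 0, "tz": -5, "roll": 0}, {"tx": 0, "ty": 0, "tz": -20, "roll": 0}, {"tx": 0, "ty": 0, "tz": -50, "roll": 0}, {"tx": 0, "ty": 0, "tz": -85, "roll": 0}, {"tx": 0, "ty": 0, "tz": -115, "roll": 0}, {"tx": 0, "ty": 0, "tz": -130, "roll": 0}, {"tx": 0, "ty": 0, "tz": -130, "roll": 0}]' --grip 50

```text
t: 25.38
eef_pos: [586.7, -297.9, 142.7]
tcp_rot: [-3.139, 0.006, 2.984]
ft_force: [0.7, -0.1, 0.3]
opening: 0.528
grip_force: 0.0
```

Request:
step_arm --moves '[{"tx": 30, "ty": 0, "tz": 0, "roll": 0}, {"tx": 60, "ty": 0, "tz": 0, "roll": 0}, {"tx": 90, "ty": 0, "tz": 0, "roll": 0}, {"tx": 110, "ty": 0, "tz": 0, "roll": 0}, {"tx": 120, "ty": 0, "tz": 0, "roll": 0}, {"tx": 120, "ty": 0, "tz": 0, "roll": 0}, {"tx": 120, "ty": 0, "tz": 0, "roll": 0}]'

```text
t: 25.97
eef_pos: [467.5, -278.7, 138.3]
tcp_rot: [-3.141, 0.001, 2.983]
ft_force: [1.0, 0.5, 0.8]
opening: 0.523
grip_force: 0.0
```

```bash
python3 - <<'E'
from h import *
from cell import env, optics
cams={n:optics.read_camera(n) for n in("scene","side")}
im=np.ascontiguousarray(cams["scene"]["pixels"]); cv2.imwrite("pics/end.png",im)
s=env.state(); print(s["t"],s["eef_pos"],s["ft_force"])
for ctr in [(593,291,21),(585.4,-297.2,19)]: print({n:proj(cams[n],ctr).round(1).tolist() for n in cams})
E
```

```text
26.0667 [ 467.9428152  -278.62961672  138.09643044] [0.32639442 0.0045986  0.31713849]
{'scene': [[462.4, 326.4]], 'side': [[301.0, 202.6]]}
{'scene': [[193.2, 207.5]], 'side': [[332.2, 413.7]]}
```

View pics/end.png

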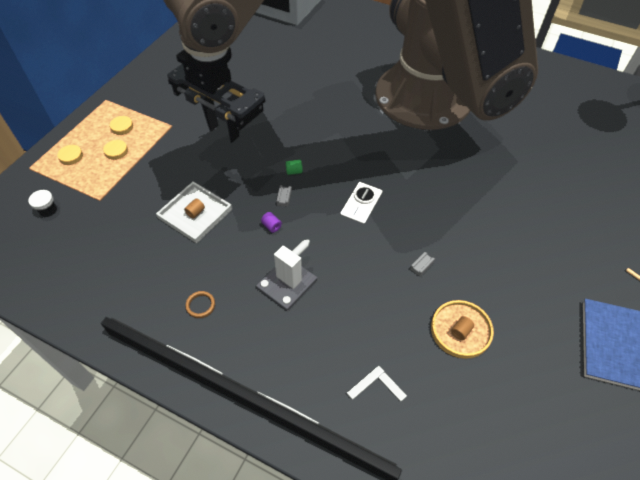

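The tight bushing lies in the tray at (194,208) and the fitting one in the cap at (462,328). The compass, square and ring look unmoved, and the gripper is clear. I'll hand in now.

```bash
python3 -c "
from cell import env
print(env.job_done())"
```

```text
the job is handed in; nothing more can be done
None
```

I tried both bushings on the pin and handed the job in at about 26 s: the one that went fully home lies in the brass cap, and the one that stopped on the tip lies in the steel tray. Wrist forces stayed near 8 N at the pin, the compass, square and ring look unmoved in the last picture, and the hand-in returned no verdict.

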